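# Close the filament tubs and start the drying plate

### The job

Get the filament tubs ready for drying: put the scraper that was left on the drying plate flat into the tool tray, press the lid of every tub on the bench down until it is fully home, and slide all the tubs across the bench, upright and without lifting them, until each stands wholly on the drying plate. When all that is done, press the start button on the plate's control pod all the way down, and leave the other things on the bench where they are.

Things in the scene. Friction and masses are not known exactly. Their poses are not given: they have to be found in the camera images.
- plate: Drying plate: a flat dark sheet with a bright border, 260 x 260 mm, fixed on the bench and practically flush with it (1 mm, things slide on and off freely). Origin: its centre at bench height; x and y run parallel to its edges. On its +x edge stands a black control pod, 60 mm (x) by 130 mm (y), 22 mm high, centred at plate (163, -20) mm, with the start button on it.
- start_top (a point): Centre of the top face of the round white start button (32 mm across, in a 48 mm round housing on the control pod), about 40 mm above the bench; the tool presses it straight down.
- start (a joint): Travel of the spring start button: 0 released, 0.006 m fully pressed (5 N); it comes back up by itself.
- scraper: Print scraper lying flat: black handle 95 mm long, 26 mm wide, 20 mm high, with a 44 mm wide thin steel blade; 162 mm long in all, 90 g. Origin: underside, near the middle of its length and 20 mm from the handle's centre; x points to the blade (blade end at +95 mm, handle end at -68 mm, handle from -68 to +27 mm); z up.
- tray: Black open tool tray, 230 mm (its x) by 130 mm (its y), 30 mm high, walls 4 mm, fixed to the bench. Origin: centre of its underside; its floor is 4 mm up. Empty at the start.
- tub1: Round grey filament tub, 92 mm across, with a white press-on lid of the same width, about 0.5 kg. Origin: centre of its underside, z up. Top of the lid is 72 mm up when the lid stands fully proud, 62 mm when fully home. May be absent.
- lid1 (a joint): How far the lid of tub1 has been pressed down: about 0 to 0.003 m as found (a black gasket band shows below it), 0.010 m fully home. Stiff: takes 7 N or a little more to move and stays where it is left. Captive: it cannot come off.
- tub2: Round grey filament tub, 92 mm across, with a white press-on lid of the same width, about 0.5 kg. Origin: centre of its underside, z up. Top of the lid is 72 mm up when the lid stands fully proud, 62 mm when fully home. May be absent.
- lid2 (a joint): How far the lid of tub2 has been pressed down: about 0 to 0.003 m as found (a black gasket band shows below it), 0.010 m fully home. Stiff: takes 7 N or a little more to move and stays where it is left. Captive: it cannot come off.
- tub3: Round grey filament tub, 92 mm across, with a white press-on lid of the same width, about 0.5 kg. Origin: centre of its underside, z up. Top of the lid is 72 mm up when the lid stands fully proud, 62 mm when fully home. May be absent.
- lid3 (a joint): How far the lid of tub3 has been pressed down: about 0 to 0.003 m as found (a black gasket band shows below it), 0.010 m fully home. Stiff: takes 7 N or a little more to move and stays where it is left. Captive: it cannot come off.
- tub4: Round grey filament tub, 92 mm across, with a white press-on lid of the same width, about 0.5 kg. Origin: centre of its underside, z up. Top of the lid is 72 mm up when the lid stands fully proud, 62 mm when fully home. May be absent.
- lid4 (a joint): How far the lid of tub4 has been pressed down: about 0 to 0.003 m as found (a black gasket band shows below it), 0.010 m fully home. Stiff: takes 7 N or a little more to move and stays where it is left. Captive: it cannot come off.
- tin: Bystander, not part of the job: round aluminium nozzle tin, 56 mm across, 40 mm high. Origin: centre of its underside.
- glue: Bystander, not part of the job: small glue bottle, 34 mm across, 100 mm high. Origin: centre of its underside.
- reel: Bystander, not part of the job: empty cardboard reel lying flat, 90 mm across, 45 mm high. Origin: centre of its underside.
- case: Bystander, not part of the job: flat black caliper case, 65 x 170 x 22 mm. Origin: centre of its underside.
- spray: Bystander, not part of the job: spray bottle, 64 mm across, 170 mm high. Origin: centre of its underside.
- planter: Bystander, not part of the job: printed white cup, 80 mm across, 70 mm high. Origin: centre of its underside.
- bracket: Bystander, not part of the job: printed grey angle bracket, 70 x 35 mm, 46 mm high. Origin: centre of its underside.

How it is judged:
By the outcome, as a careful person would: the job done as asked, in the order asked, and still so for the second after the job is handed in, with the robot touching nothing.
Of tub1, tub2, tub3, tub4 only 3 to 4 are there at a start; the rules pass over those that are not, and their reading is None.
At some moment in a run one of tub1, tub2, tub3, tub4 may be knocked a few centimetres aside while the robot is not near it.
Once in a run the grip may slacken for a moment while it holds something.
It also fails if it takes over 210 s, if anything falls off the work surface, if the arm or the gripper's body presses on something with over 40 N, if the wrist force passes 120 N, or if a joint passes its speed limit or range.

### The arm

A 6-joint arm with a two-finger parallel gripper is mounted at the origin on the work surface. World frame = base frame: x ahead of the robot, y to its left, z up, the work surface at z = 0. Lengths are in mm, angles in degrees, forces in N, time in s.
With the tool pointing down it reaches from about 350 to 850 mm from the base axis. Payload 8.1 kg.
Tool frame: the origin (TCP) lies on the centre line of the jaws, within the pads' length; the fingertips stand 14 mm ahead of it and the grasp point (between the pads) lies 5 mm behind it; z points along the fingers, y is the line along which they close (so a half turn about z gives the same grasp; the last joint's range is limited). The gripper opens to 85 mm and grips with 20 to 120 N. Pads are 22 mm wide; open, the fingers measure 114 mm over their backs; the gripper's body (76 mm by 85 mm) begins 54 mm behind the grasp point. The pads swing forward as they close: fully open they stand 13 mm farther back than shut.
Start: joints at [67.414, 7.471, 85.268, -0, 87.261, -4.893], TCP at [182.328, 571.631, 245.292] pointing down, gripper open.
Joint ranges: [-169.43, 169.43], [-51.17, 129.36], [1.28, 143.12], [-76.62, 256.62], [0, 156.53], [-152.29, 152.29]. Speed limits (degrees/s): [136.94, 136.94, 159.86, 180, 180, 180].

### API

Orientations are given as [roll, pitch, yaw] about the fixed x, y, z axes, in that order (R = Rz(yaw) Ry(pitch) Rx(roll)).
In Python, from bench import sense, snapshot, camera_info, hand_in gives the robot as it stands. The module is installed in compiled form; this text tells all that it offers.
- The arm moves only by the tool apply_moves, never from a script. Its argument "deltas" is a list of rows, each a list of 7 numbers: the shift along the tool's x, y, z scaled (see below), then the turn, a rotation vector about the tool's x, y, z scaled (see below), then the opening, from 0 (shut) to 1 (fully open). In form: [[dx, dy, dz, ax, ay, az, claw], ...]. A call has 1 to 8 rows; each row shifts and turns the commanded pose from where the row before left it, along the tool's axes as they then stand; what a row does not reach is not made up. The controller multiplies each number of a shift by 0.03 m and each number of a turn by 0.08 rad. A row lasts 1/8 s, in which the tool goes at most 62.5 mm and 10.7 degrees, less where a joint would pass 70% of its speed; a pose out of reach is approached as far as the arm can. A call with a number of a shift or a turn outside -1 to 1 is refused whole. A call with a gripper value outside its range is refused whole. The fingers move at their own pace and stop on an object; "grip_force" is the grip in N (left out, the last holds). Time passes only in rows, so rows that do not move let the fingers close. It gives the time, the measured TCP pose, the force, the opening and the grip force at its end, in the units of the state.
- sense(): the state, without advancing time (a new reading comes with each control period).
- snapshot(name): name is "scene" or "side" or "wrist"; returns the picture (420x560x3 uint8, red, green, blue); there is no depth.
- camera_info(name): a dict with "vertical_fov" (degrees; the focal length in pixels is half the picture's height over the tangent of half this angle, whatever the lens; pixels are square), "cx", "cy" (the principal point, pixels), "k1" (the pictures are not rectified: a ray, as slopes to the right and down, at radius r is drawn at 1 + k1 r^2 times it, then the intrinsics apply), "origin" and "rotation" of the camera in the world; the wrist camera has in their place "tool_from_camera" (4x4, takes a point from camera to tool coordinates, whose origin is the TCP and whose axes are the flange's). Camera axes: x right, y up, looking along -z (the intrinsics and any distortion apply to the point x, -y, -z); pixel columns grow to the right and rows downward; lengths in mm; the calibration is good to about 2 mm. A picture is of the moment at which its call begins: read the wrist's pose just before it. camera_info takes no time and is no camera call.
- hand_in(): hands the job in; it is judged then, once.
The state is a dict: "time": time; "joint_pos": joint angles; "qd": joint speeds; "joint_efforts": joint torques, N m; "tool_pos": TCP position; "tcp_rot": TCP orientation; "ft_force": force on the tool from outside, world axes, zero at the start; "wrist_torque": the same for the moment, N m; "finger_gap": finger opening in mm; "grip_force": force on a finger pad.
Only numpy, scipy, OpenCV 4.12 (cv2) and the standard library are available. Lean on these libraries where they do the work, as an engineer would, in place of code of your own. Each camera call takes 0.05 s, during which the arm holds its last target. There are 200 camera calls.

## Working session

There is one attempt and no reset: what is moved stays moved. The work goes in short steps, Python scripts to look and compute and a tool call to move; the robot and the scene stay as the last step left them, time stands still between calls to the robot, and variables do not carry over. Pictures are saved under pics/ and viewed, at most 14 in all, crops included, and the job is handed in when it is done.

Besides the shell and the picture viewer there is one more tool, called as name(argument=value, ...), one argument or row to a line, values as JSON. apply_moves: Moves the arm, as the interface text tells. Its arguments: {"type":"object","properties":{"deltas":{"type":"array"},"grip_force":{"type":"number"}},"required":["deltas"]}

```bash
mkdir -p pics; cat > h.py <<'E'
import numpy as np, cv2
from bench import sense, snapshot, camera_info
from scipy.spatial.transform import Rotation as R
def snap(name,fn,crop=None,scale=1):
    im=snapshot(name)[:,:,::-1].copy()
    cv2.imwrite('pics/'+fn+'_raw.png',im)
    if crop: im=im[crop[1]:crop[3],crop[0]:crop[2]]
    if scale!=1: im=cv2.resize(im,None,fx=scale,fy=scale,interpolation=cv2.INTER_CUBIC)
    cv2.imwrite('pics/'+fn+'.png',im); return im
def cam(name,s=None):
    c=camera_info(name); f=210/np.tan(np.radians(c['vertical_fov']/2))
    if 'origin' in c: o=np.array(c['origin'],float);Rm=np.array(c['rotation'],float)
    else:
        s=s or sense(); T=np.array(c['tool_from_camera'],float)
        Rt=R.from_euler('xyz',s['tcp_rot'],degrees=True).as_matrix()
        o=Rt@T[:3,3]+np.array(s['tool_pos']);Rm=Rt@T[:3,:3]
    return f,c['cx'],c['cy'],c['k1'],o,Rm
def ray(C,u,v):
    f,cx,cy,k,o,Rm=C; d=np.array([(u-cx)/f,(v-cy)/f]); p=d.copy()
    for _ in range(30): p=d/(1+k*(p@p))
    return o,Rm@np.array([p[0],-p[1],-1])
def at(C,u,v,z=0):
    o,d=ray(C,u,v); return (o+d*(z-o[2])/d[2]).round(1)
def proj(C,P):
    f,cx,cy,k,o,Rm=C; q=Rm.T@(np.array(P,float)-o); p=np.array([q[0],-q[1]])/-q[2]
    p=p*(1+k*(p@p)); return np.array([f*p[0]+cx,f*p[1]+cy])
def tri(rs):
    A=np.zeros((3,3));b=np.zeros(3)
    for o,d in rs:
        d=d/np.linalg.norm(d);M=np.eye(3)-np.outer(d,d);A+=M;b+=M@o
    return np.linalg.solve(A,b).round(1)
E
python3 - <<'E'
from h import *
print(sense())
for n in('scene','side','wrist'): print(camera_info(n))
a=snap('scene','s0',scale=1.4);b=snap('side','d0',scale=1.4);c=snap('wrist','w0')
E
```

```text
{'time': 0.0, 'joint_pos': array([ 6.74130822e+01,  7.51679108e+00,  8.53295842e+01,  7.76053141e-04,
        8.72628047e+01, -4.89394064e+00]), 'qd': array([ 0.01314082, -0.02052474,  0.01290256, -0.0688565 , -0.00696257,
       -0.04346484]), 'joint_efforts': array([ 1.99149408e-04, -5.69406581e+01, -5.00542653e+01, -1.61607145e-04,
        1.49237568e-02, -2.85123626e-06]), 'tool_pos': array([182.12657642, 571.12908116, 244.2239565 ]), 'tcp_rot': array([-1.79891284e+02, -1.00865822e-02,  1.62306975e+02]), 'ft_force': array([-0.13539398,  0.15898646, -0.45827649]), 'wrist_torque': array([0.0629079 , 0.01763459, 0.01188209]), 'grip_force': 0.0, 'finger_gap': 85.5034649564817}
{'vertical_fov': 42.11114732607768, 'cx': 274.72682092210874, 'cy': 206.8934584665196, 'k1': -0.039485399737301, 'origin': array([1354.33043013,   36.40203985,  993.71283714]), 'rotation': array([41.67340802, -0.77528552, 90.26408638])}
{'vertical_fov': 50.353037253420744, 'cx': 281.5644931576543, 'cy': 209.80784737590983, 'k1': 0.04137230548296632, 'origin': array([ 307.96313695, -776.27883893,  832.79619466]), 'rotation': array([ 4.83703992e+01,  4.22612556e-02, -1.57751098e+01])}
{'vertical_fov': 66.98626811979109, 'cx': 274.28687483432225, 'cy': 208.20700879135566, 'k1': -0.02692360974103065, 'tool_from_camera': array([[ 4.90768338e-04,  9.53629100e-01,  3.00983884e-01,
         7.77021831e+01],
       [ 9.99999752e-01, -6.20301403e-04,  3.34799495e-04,
        -2.47696238e-01],
       [ 5.05975267e-04,  3.00983645e-01, -9.53629168e-01,
        -1.27401639e+02],
       [ 0.00000000e+00,  0.00000000e+00,  0.00000000e+00,
         1.00000000e+00]])}
```

```bash
sed -i "s/Rm=np.array(c\['rotation'\],float)/Rm=R.from_euler('xyz',c['rotation'],degrees=True).as_matrix()/" h.py
```

```text
(no output)
```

View pics/s0.png

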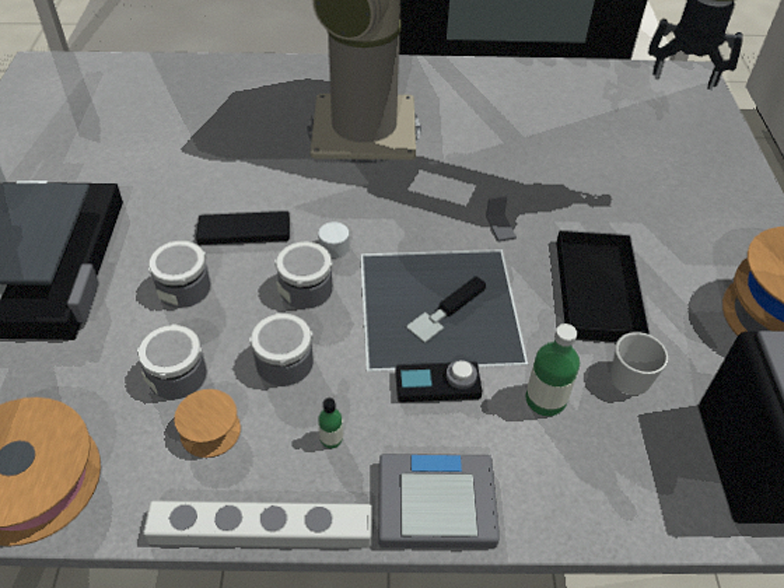

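View pics/d0.png

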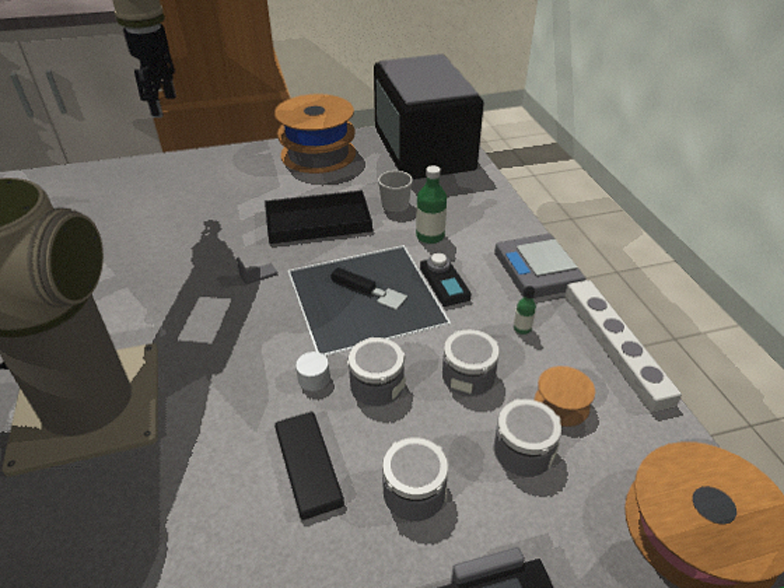

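```bash
python3 - <<'E'
from h import *
S=cam('scene');D=cam('side')
P={'A':((178,259),(415,467)),'B':((304,261),(377,361)),'C':((171,350),(528,426)),'D':((282,339),(471,351)),
'btn':((462,368),(439,259)),'hEnd':((483,284),(334,273)),'hFront':((444,309),(375,293)),'blade':((421,332),(398,302)),
'pl1':((361,252),(320,352)),'pl2':((502,250),(290,270)),'pl3':((524,362),(405,248)),'pl4':((370,368),(449,323)),
'tin':((333,229),(312,360)),'glue':((329,404),(528,293)),'reel':((206,416),(567,388)),'spray':((567,333),(433,171)),'planter':((640,355),(395,182)),
'case1':((198,216),(314,513)),'case2':((289,212),(277,419)),'case3':((290,240),(312,413)),
'trA':((558,233),(268,240)),'trB':((631,234),(265,200)),'trC':((646,333),(367,193))}
for k,(a,b) in P.items():
    a=np.array(a)/1.4;b=np.array(b)/1.4
    p=tri([ray(S,*a),ray(D,*b)]); print(k,p,(proj(S,p)-a).round(1),(proj(D,p)-b).round(1))
# rough-grained edge: detect tray outline in scene
E
```

```text
A [ 468.8 -304.3   67.2] [-0.9  0.8] [-1.1 -0.9]
B [468.1 -93.   64.1] [-1.   1.1] [-1.1 -1. ]
C [ 654.1 -280.8   61.6] [-0.5  0.4] [-0.6 -0.4]
D [ 628.5 -113.5   59.9] [-0.3  0.3] [-0.3 -0.2]
btn [666.  163.4  39.3] [-0.7  0.8] [-0.6 -0.5]
hEnd [458.2 217.6   4.5] [-0.1  0.2] [-0.1 -0.1]
hFront [522.  142.4   3.6] [-1.8  2.2] [-1.7 -1.7]
blade [562.7 105.4  -2.9] [-0.6  0.7] [-0.5 -0.5]
pl1 [388.2   2.1   8.7] [-0.2  0.3] [-0.2 -0.3]
pl2 [371.7 259.    0.6] [-0.5  0.7] [-0.5 -0.5]
pl3 [624.9 269.2  -0.8] [-0.9  1.1] [-0.7 -0.8]
pl4 [639.   21.2  -1.5] [-0.9  0.9] [-0.9 -0.7]
tin [368.2 -48.   46.2] [-0.2  0.2] [-0.2 -0.2]
glue [765.3 -32.8  88.9] [-0.5  0.4] [-0.4 -0.3]
reel [ 756.8 -214.7   39.7] [-0.6  0.4] [-0.6 -0.4]
spray [693.  297.8 162.5] [-0.6  0.8] [-0.4 -0.5]
planter [651.7 437.6  59.9] [-0.2  0.3] [-0.2 -0.2]
case1 [ 319.2 -305.5   23.2] [-1.7  1.6] [-2.3 -2.1]
case2 [ 295.  -134.4   19.8] [ 0.1 -0.1] [0.1 0.1]
case3 [ 352.3 -127.6    4.5] [ 0.5 -0.6] [0.6 0.6]
trA [339.5 363.6  12.1] [-0.9  1.4] [-0.9 -1.1]
trB [353.2 494.3  28.5] [-0.4  0.5] [-0.3 -0.4]
trC [587.7 467.   27.6] [-1.5  2. ] [-1.1 -1.3]
```

```bash
python3 - <<'E'
import cv2,numpy as np
a=cv2.imread('pics/s0_raw.png');b=cv2.imread('pics/d0_raw.png')
x=cv2.resize(a[150:300,240:480],(800,500),interpolation=cv2.INTER_CUBIC)
cv2.imwrite('pics/c1.png',x)
E
```

```text
(no output)
```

View pics/c1.png

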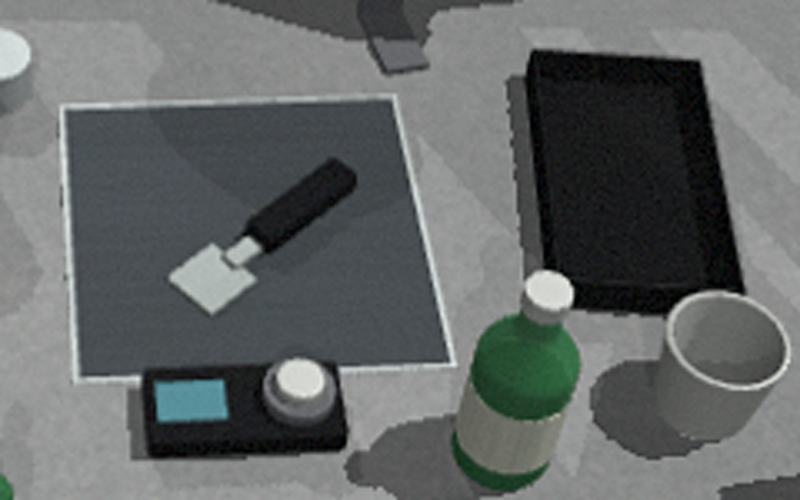

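```bash
python3 - <<'E'
from h import *
S=cam('scene');D=cam('side')
q=lambda u,v,z:at(S,240+u/3.3333,150+v/3.3333,z)
c=np.array([q(*p,1)[:2] for p in((61,105),(395,96),(453,366),(78,381))]);print(c, c.mean(0))
for i in range(4):
    d=c[(i+1)%4]-c[i];print(np.linalg.norm(d).round(1),np.degrees(np.arctan2(d[1],d[0])).round(1))
print('tray',q(531,51,30),q(700,62,30),q(743,293,30))
print('handle top',q(338,160,20),q(355,175,20),q(247,228,20),q(270,250,20))
print('blade',q(170,277,2),q(212,313,2),q(210,244,2),q(256,280,2))
print('btn',q(299,377,40),q(300,392,22))
print('pod',q(146,372,22),q(338,362,22),q(346,434,22),q(150,444,22))
E
```

```text
[[384.9   3.6]
 [370.5 260.1]
 [626.4 274.5]
 [642.2  21.3]] [506.    139.875]
256.9 93.2
256.3 3.2
253.7 -86.4
257.9 -176.1
tray [348.8 363.2  30. ] [358.2 492.   30. ] [583.7 474.2  30. ]
handle top [455.8 207.6  20. ] [470.4 218.8  20. ] [522.1 138.3  20. ] [542.  153.5  20. ]
blade [552.8  84.1   2. ] [584.2 112.6   2. ] [522.1 113.1   2. ] [554.5 144.4   2. ]
btn [665.  164.3  40. ] [664.1 166.6  22. ]
pod [649.4  66.2  22. ] [639.5 193.4  22. ] [696.5 194.2  22. ] [705.8  68.4  22. ]
```

```bash
cat >> h.py <<'E'
def plan(x,y,z,yaw=None,cmd=None):
    "total tool-axis shift in units of 30mm (at present yaw), yaw turn in rows-units of 0.08 rad"
    s=sense(); p=np.array(s['tool_pos']) if cmd is None else np.array(cmd)
    Rt=R.from_euler('xyz',s['tcp_rot'],degrees=True).as_matrix()
    d=Rt.T@(np.array([x,y,z])-p)/30
    y0=s['tcp_rot'][2]; t=0
    if yaw is not None: t=-np.radians((yaw-y0+180)%360-180)/0.08
    print('t',round(s['time'],1),'pos',p.round(1),'rot',np.round(s['tcp_rot'],1),'F',np.round(s['ft_force'],1),'gap',round(s['finger_gap'],1),'q',np.round(s['joint_pos'],0))
    print(' shift',d.round(2),' turn',round(t,2))
E
python3 -c "
from h import *
plan(494,180,150,132)"
```

```text
t 0.1 pos [182.2 571.2 244.5] rot [-179.9   -0.   162.3] F [ 0.2 -0.7 -1. ] gap 85.8 q [67.  8. 85. -0. 87. -5.]
 shift [-13.87  -9.26   3.16]  turn 6.61
```

apply_moves(
  deltas=[
    [-0.87,-0.58,0.2,0,0,0,1],
    [-0.87,-0.58,0.2,0,0,0,1],
    [-0.87,-0.58,0.2,0,0,0,1],
    [-0.87,-0.58,0.2,0,0,0,1],
    [-0.87,-0.58,0.2,0,0,0,1],
    [-0.87,-0.58,0.2,0,0,0,1],
    [-0.87,-0.58,0.2,0,0,0,1],
    [-0.87,-0.58,0.2,0,0,0,1],
  ],
)

```text
time: 1.15
tool_pos: [339.3, 374.6, 196.8]
tcp_rot: [-180.0, -0.0, 162.3]
ft_force: [0.6, 0.2, 0.3]
finger_gap: 85.7
grip_force: 0.0
```

apply_moves(
  deltas=[
    [-0.87,-0.58,0.2,0,0,0,1],
    [-0.87,-0.58,0.2,0,0,0,1],
    [-0.87,-0.58,0.2,0,0,0,1],
    [-0.87,-0.58,0.2,0,0,0,1],
    [-0.87,-0.58,0.2,0,0,0,1],
    [-0.87,-0.58,0.2,0,0,0,1],
    [-0.87,-0.58,0.2,0,0,0,1],
    [-0.87,-0.58,0.2,0,0,0,1],
  ],
)

```text
time: 2.15
tool_pos: [496.0, 178.5, 148.9]
tcp_rot: [-180.0, -0.0, 162.3]
ft_force: [0.3, -0.5, 0.4]
finger_gap: 85.5
grip_force: 0.0
```

apply_moves(
  deltas=[
    [0,0,0,0,0,0.95,1],
    [0,0,0,0,0,0.95,1],
    [0,0,0,0,0,0.95,1],
    [0,0,0,0,0,0.95,1],
    [0,0,0,0,0,0.95,1],
    [0,0,0,0,0,0.95,1],
    [0,0,0,0,0,0.95,1],
    [0,0,0,0,0,0,1],
  ],
  grip_force=60,
)

```text
time: 3.15
tool_pos: [495.3, 179.4, 149.0]
tcp_rot: [-180.0, -0.0, 131.9]
ft_force: [0.1, -0.3, -0.6]
finger_gap: 85.5
grip_force: 0.0
```

```bash
python3 -c "
from h import *
snap('wrist','w1')
C=cam('wrist')
print(C[4])
plan(494,180,14,132)
np.save('C1.npy',np.array([*C[:4],*C[4],*C[5].ravel()]))"
```

```text
[443.20296311 236.63938808 276.47495907]
t 3.2 pos [495.4 179.4 149.1] rot [-180.    -0.   131.9] F [-0.1 -0.6  0.7] gap 84.9 q [ 14.   0. 103.  -0.  77. -28.]
 shift [ 0.04 -0.02  4.5 ]  turn -0.02
```

View pics/w1.png

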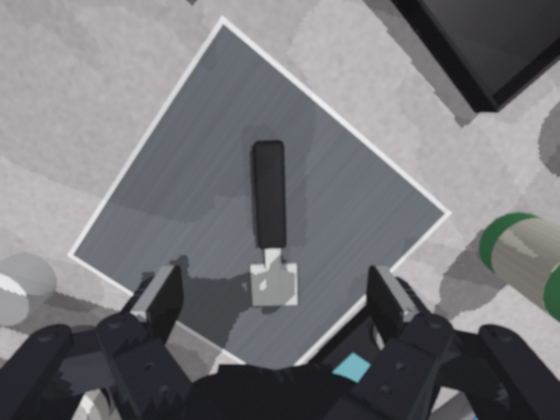

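```bash
python3 -c "
from h import *
C=cam('wrist')
a=at(C,268,142,18);b=at(C,272.5,246,18);print('handle',a,b,(a+b)/2,np.degrees(np.arctan2(*(b-a)[1::-1])),np.linalg.norm(b-a))
c=at(C,274,305,1);print('blade',c)
c=at(cam('scene'),240+191/3.333,150+295/3.333,2);print('bladescene',c)
P=[at(C,*p,1)for p in((224,18),(449,213),(71,254))];print(P,(P[1]+P[2])/2)
print('tray corner',at(C,497,106,30),at(C,480,110,0))
m=(a+b)/2;
plan(m[0],m[1],14,None)"
```

```text
handle [456.7 213.9  18. ] [520.  148.7  18. ] [488.35 181.3   18.  ] -45.84711322006186 90.87315335125113
blade [569.5  95.5   1. ]
bladescene [568.6  98.5   2. ]
[array([369.3, 260.5,   1. ]), array([624.1, 276.1,   1. ]), array([386.2,   6.1,   1. ])] [505.15 141.1    1.  ]
tray corner [565.6 350.2  30. ] [572.3 352.2   0. ]
t 3.2 pos [495.4 179.4 149.1] rot [-180.    -0.   131.9] F [-0.1 -0.6  0.7] gap 84.9 q [ 14.   0. 103.  -0.  77. -28.]
 shift [ 0.2  -0.13  4.5 ]  turn 0
```

apply_moves(
  deltas=[
    [0.2,-0.13,0.5,0,0,-0.4,1],
    [0,0,1,0,0,0,1],
    [0,0,1,0,0,0,1],
    [0,0,1,0,0,0,1],
    [0,0,0.6,0,0,0,1],
    [0,0,0.33,0,0,0,1],
    [0,0,0,0,0,0,1],
  ],
)

```text
time: 4.08
tool_pos: [488.3, 181.3, 16.0]
tcp_rot: [-180.0, -0.0, 133.7]
ft_force: [0.6, -0.5, 1.3]
finger_gap: 85.2
grip_force: 0.0
```

apply_moves(
  deltas=[
    [0,0,0,0,0,0,0],
    [0,0,0,0,0,0,0],
    [0,0,0,0,0,0,0],
    [0,0,0,0,0,0,0],
    [0,0,0,0,0,0,0],
    [0,0,0,0,0,0,0],
  ],
  grip_force=80,
)

```text
time: 4.82
tool_pos: [489.4, 181.6, 17.3]
tcp_rot: [179.9, 0.0, 133.7]
ft_force: [-0.2, -0.5, 5.4]
finger_gap: 24.3
grip_force: 79.9
```

apply_moves(
  deltas=[
    [0,0,-0.5,0,0,0,0],
    [0,0,-0.5,0,0,0,0],
    [0,0,-0.5,0,0,0,0],
    [0,0,-0.5,0,0,0,0],
    [0,0,-0.5,0,0,0,0],
    [0,0,-0.5,0,0,0,0],
  ],
)

```text
time: 5.58
tool_pos: [488.7, 181.4, 107.5]
tcp_rot: [180.0, 0.0, 133.7]
ft_force: [0.3, 0.4, -0.7]
finger_gap: 24.1
grip_force: 79.0
```

```bash
python3 -c "
from h import *
plan(464,420,100,175.5)
snap('wrist','w2')"
```

```text
t 5.6 pos [488.7 181.4 107.5] rot [180.    0.  133.7] F [ 0.3  0.4 -0.7] gap 24.1 q [ 15.   2. 106.   0.  72. -29.]
 shift [6.32 4.9  0.25]  turn -9.13
```

View pics/w2.png

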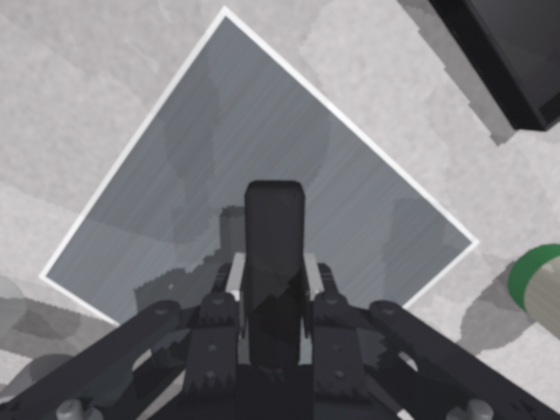

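```bash
python3 -c "
from h import *
plan(431,422.6,107.5,175.5)"
```

```text
t 5.6 pos [490.  181.7 109.8] rot [1.798e+02 1.000e-01 1.337e+02] F [ 1.6 -0.2  1.4] gap 23.9 q [ 15.   2. 106.   0.  72. -29.]
 shift [7.17 4.12 0.08]  turn -9.13
```

apply_moves(
  deltas=[
    [0.6,0.34,0,0,0,0,0],
    [0.6,0.34,0,0,0,0,0],
    [0.6,0.34,0,0,0,0,0],
    [0.6,0.34,0,0,0,0,0],
    [0.6,0.34,0,0,0,0,0],
    [0.6,0.34,0,0,0,0,0],
  ],
)

```text
time: 6.38
tool_pos: [458.1, 302.5, 106.4]
tcp_rot: [-180.0, -0.0, 133.7]
ft_force: [0.8, 1.1, -0.8]
finger_gap: 24.5
grip_force: 79.0
```

apply_moves(
  deltas=[
    [0.6,0.34,0,0,0,0,0],
    [0.6,0.34,0,0,0,0,0],
    [0.6,0.34,0,0,0,0,0],
    [0.6,0.34,0,0,0,0,0],
    [0.6,0.34,0,0,0,0,0],
    [0.6,0.34,0,0,0,0,0],
  ],
)

```text
time: 7.12
tool_pos: [427.7, 423.5, 106.4]
tcp_rot: [-180.0, 0.0, 133.7]
ft_force: [0.2, -0.1, -0.6]
finger_gap: 24.3
grip_force: 79.0
```

apply_moves(
  deltas=[
    [0,0,0,0,0,-0.76,0],
    [0,0,0,0,0,-0.76,0],
    [0,0,0,0,0,-0.76,0],
    [0,0,0,0,0,-0.76,0],
    [0,0,0,0,0,-0.76,0],
    [0,0,0,0,0,-0.76,0],
  ],
)

```text
time: 7.88
tool_pos: [428.0, 422.8, 106.4]
tcp_rot: [-180.0, -0.0, 154.7]
ft_force: [-0.3, 0.7, -0.9]
finger_gap: 24.3
grip_force: 79.0
```

apply_moves(
  deltas=[
    [0,0,0,0,0,-0.76,0],
    [0,0,0,0,0,-0.76,0],
    [0,0,0,0,0,-0.76,0],
    [0,0,0,0,0,-0.76,0],
    [0,0,0,0,0,-0.76,0],
    [0,0,0,0,0,-0.76,0],
    [0,0,0,0,0,0,0],
  ],
)

```text
time: 8.75
tool_pos: [428.0, 422.7, 106.4]
tcp_rot: [-180.0, -0.0, 175.5]
ft_force: [0.1, -0.0, -0.7]
finger_gap: 24.0
grip_force: 79.0
```

```bash
python3 -c "
from h import *
plan(431,422.6,22,175.5)
a=snap('wrist','w3');b=snap('scene','s3',(240,90,520,300),1.5)
b=cv2.resize(b,(560,420));cv2.imwrite('pics/m3.png',cv2.resize(np.hstack([a,b]),(800,300)))"
```

```text
t 8.8 pos [428.  422.7 106.4] rot [-180.    -0.   175.5] F [ 0.1 -0.  -0.7] gap 24.0 q [ 40.  14.  93.  -0.  73. -46.]
 shift [-0.1   0.01  2.81]  turn -0.01
```

View pics/m3.png

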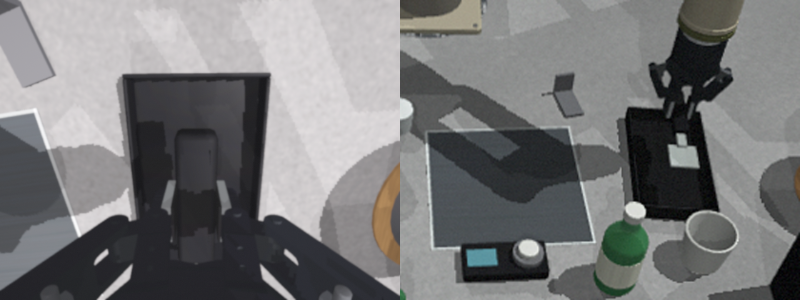

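apply_moves(
  deltas=[
    [-0.1,0,0.5,0,0,0,0],
    [0,0,0.5,0,0,0,0],
    [0,0,0.5,0,0,0,0],
    [0,0,0.5,0,0,0,0],
    [0,0,0.4,0,0,0,0],
    [0,0,0.3,0,0,0,0],
    [0,0,0.1,0,0,0,0],
    [0,0,0,0,0,0,0],
  ],
)

```text
time: 9.85
tool_pos: [431.2, 422.0, 22.5]
tcp_rot: [180.0, 0.0, 175.5]
ft_force: [0.2, 0.6, -1.0]
finger_gap: 24.1
grip_force: 79.0
```

apply_moves(
  deltas=[
    [0,0,0,0,0,0,0.55],
    [0,0,0,0,0,0,0.55],
    [0,0,0,0,0,0,0.55],
    [0,0,-0.3,0,0,0,0.55],
    [0,0,-0.6,0,0,0,0.55],
    [0,0,-1,0,0,0,0.55],
    [0,0,-1,0,0,0,0.55],
    [0,0,-1,0,0,0,0.55],
  ],
)

```text
time: 10.85
tool_pos: [431.4, 422.2, 142.2]
tcp_rot: [179.9, 0.1, 175.5]
ft_force: [-0.6, 0.1, -0.9]
finger_gap: 46.9
grip_force: 0.0
```

```bash
python3 -c "
from h import *
plan(468,-93,100,180)
a=snap('wrist','w4');b=snap('scene','s4',(90,80,470,300))
C=cam('wrist')
b=cv2.resize(b,(725,420));cv2.imwrite('pics/m4.png',cv2.resize(np.hstack([a,b]),(800,262)))"
```

```text
t 10.8 pos [431.4 422.2 142.2] rot [1.799e+02 1.000e-01 1.755e+02] F [-0.6  0.1 -0.9] gap 46.9 q [ 40.  12.  91.  -0.  77. -46.]
 shift [ -2.57 -17.02   1.39]  turn -0.99
```

View pics/m4.png

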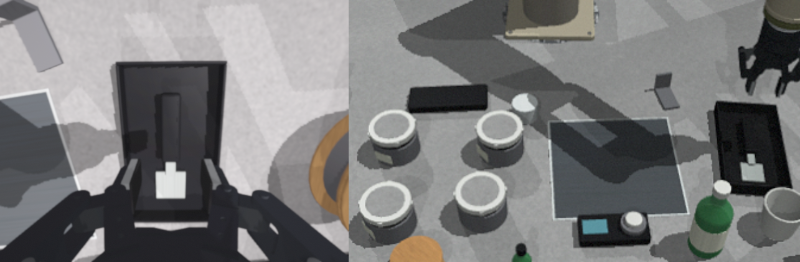

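apply_moves(
  deltas=[
    [0,0,0,0,0,0.98,0],
    [0,0,0,0,0,0.98,0],
    [0,0,0,0,0,0.98,0],
    [0,0,0,0,0,0.98,0],
    [0,0,0,0,0,0.98,0],
    [0,0,0,0,0,0.98,0],
    [0,0,0,0,0,0.98,0],
    [0,0,0,0,0,0.98,0],
  ],
)

```text
time: 11.95
tool_pos: [431.0, 421.8, 139.6]
tcp_rot: [180.0, 0.0, 139.4]
ft_force: [0.6, -0.3, 0.4]
finger_gap: -0.1
grip_force: 0.0
```

apply_moves(
  deltas=[
    [0,0,0,0,0,0.98,0],
    [0,0,0,0,0,0.98,0],
    [0,0,0,0,0,0.98,0],
    [0,0,0,0,0,0.98,0],
    [0,0,0,0,0,0.98,0],
    [0,0,0,0,0,0.98,0],
    [0,0,0,0,0,0.98,0],
    [0,0,0,0,0,0.98,0],
  ],
)

```text
time: 12.95
tool_pos: [431.0, 421.8, 139.5]
tcp_rot: [180.0, -0.0, 103.4]
ft_force: [-0.7, -0.1, 0.3]
finger_gap: 0.2
grip_force: 0.0
```

apply_moves(
  deltas=[
    [0,0,0,0,0,0.98,0],
    [0,0,0,0,0,0.98,0],
    [0,0,0,0,0,0.98,0],
    [-0.9,0,0,0,0,0,0],
    [-0.9,0,0,0,0,0,0],
    [-0.9,0,0,0,0,0,0],
    [-0.9,0,0,0,0,0,0],
    [-0.9,0,0,0,0,0,0],
  ],
)

```text
time: 13.95
tool_pos: [431.2, 286.0, 139.6]
tcp_rot: [180.0, -0.0, 90.1]
ft_force: [0.0, -0.0, 0.6]
finger_gap: 0.3
grip_force: 0.0
```

```bash
cat > tubs.py <<'E'
from h import *
from scipy.optimize import least_squares
def find(img,C,z=68,amin=120):
    hsv=cv2.cvtColor(img,cv2.COLOR_BGR2HSV)
    m=((hsv[:,:,2]>165)&(hsv[:,:,1]<40)).astype(np.uint8)
    out=[]
    for c in cv2.findContours(m,cv2.RETR_EXTERNAL,cv2.CHAIN_APPROX_NONE)[0]:
        c=c[:,0,:]
        if len(c)<50: continue
        P=np.array([at(C,u,v,z)[:2] for u,v in cv2.convexHull(c)[:,0,:]],float)
        if not(250<P[:,0].mean()<850 and -500<P[:,1].mean()<330): continue
        f=least_squares(lambda q:np.hypot(*(P-q[:2]).T)-q[2],[*P.mean(0),46],loss='soft_l1')
        if 36<f.x[2]<56: out.append((f.x.round(1),round(float(np.sqrt(np.mean(f.fun**2))),1)))
    return out
if __name__=='__main__':
    import sys
    for n in('scene','side'):
        im=snap(n,sys.argv[1]+n); print(n)
        for o in find(im,cam(n)): print('  ',o)
E
python3 tubs.py t1_; python3 -c "
from h import *
plan(468,-93,110,90)"
```

```text
scene
   (array([ 653.6, -282.3,   46.4]), 1.1)
   (array([643.8,  36.5,  49.9]), 5.6)
   (array([ 627.4, -114.8,   46.1]), 1.1)
   (array([467.3, -92.5,  45.9]), 1.0)
   (array([ 467.7, -305.4,   46.4]), 1.0)
side
   (array([ 471.2, -302.5,   46.3]), 1.5)
   (array([ 655.4, -281.2,   45.8]), 1.2)
   (array([469. , -90.9,  45.5]), 1.2)
   (array([ 627.4, -114.7,   45.8]), 0.7)
t 14.1 pos [431.3 284.9 139.4] rot [-180.    0.   90.] F [-1.  -0.1 -0.6] gap 0.1 q [ 28.  -1. 105.  -0.  76.  28.]
 shift [-12.6    1.22   0.99]  turn 0.0
```

apply_moves(
  deltas=[
    [-0.9,0.1,0,0,0,0,0],
    [-0.9,0.1,0,0,0,0,0],
    [-0.9,0.1,0,0,0,0,0],
    [-0.9,0.1,0,0,0,0,0],
    [-0.9,0.1,0,0,0,0,0],
    [-0.9,0.1,0,0,0,0,0],
    [-0.9,0.1,0,0,0,0,0],
  ],
)

```text
time: 14.92
tool_pos: [453.0, 97.6, 139.7]
tcp_rot: [180.0, -0.0, 90.1]
ft_force: [0.4, 0.1, 0.2]
finger_gap: 0.2
grip_force: 0.0
```

apply_moves(
  deltas=[
    [-0.9,0.1,0,0,0,0,0],
    [-0.9,0.1,0,0,0,0,0],
    [-0.9,0.1,0,0,0,0,0],
    [-0.9,0.1,0,0,0,0,0],
    [-0.9,0.1,0.4,0,0,0,0],
    [-0.9,0.1,0.5,0,0,0,0],
    [-0.9,0,0.5,0,0,0,0],
    [0,0,0,0,0,0,0],
  ],
)

```text
time: 15.92
tool_pos: [470.4, -91.7, 96.3]
tcp_rot: [-179.9, -0.0, 90.0]
ft_force: [0.6, -0.4, -0.2]
finger_gap: 0.1
grip_force: 0.0
```

apply_moves(
  deltas=[
    [0,0,0.1,0,0,0,0],
    [0,0,0.1,0,0,0,0],
    [0,0,0.1,0,0,0,0],
    [0,0,0.1,0,0,0,0],
    [0,0,0,0,0,0,0],
  ],
)

```text
time: 16.55
tool_pos: [471.1, -90.8, 85.3]
tcp_rot: [-180.0, -0.0, 90.1]
ft_force: [-0.4, 0.5, -0.5]
finger_gap: 0.1
grip_force: 0.0
```

apply_moves(
  deltas=[
    [0,0,0.1,0,0,0,0],
    [0,0,0.1,0,0,0,0],
    [0,0,0,0,0,0,0],
  ],
)

```text
time: 16.92
tool_pos: [471.2, -90.9, 79.6]
tcp_rot: [180.0, -0.0, 90.1]
ft_force: [-1.1, 1.6, 1.6]
finger_gap: 0.1
grip_force: 1.6
```

apply_moves(
  deltas=[
    [0,0,0.1,0,0,0,0],
    [0,0,0.05,0,0,0,0],
    [0,0,0,0,0,0,0],
  ],
)

```text
time: 17.3
tool_pos: [471.3, -91.0, 75.6]
tcp_rot: [180.0, -0.0, 90.1]
ft_force: [-3.7, 2.1, 9.0]
finger_gap: 0.2
grip_force: 4.5
```

apply_moves(
  deltas=[
    [0,0,0.05,0,0,0,0],
    [0,0,0.05,0,0,0,0],
    [0,0,0,0,0,0,0],
  ],
)

```text
time: 17.68
tool_pos: [471.6, -91.0, 74.7]
tcp_rot: [180.0, -0.0, 90.1]
ft_force: [-14.2, 4.6, 30.0]
finger_gap: -0.1
grip_force: 15.1
```

apply_moves(
  deltas=[
    [0,0,0.05,0,0,0,0],
    [0,0,0.05,0,0,0,0],
    [0,0,0,0,0,0,0],
  ],
)

```text
time: 18.05
tool_pos: [471.8, -91.1, 73.7]
tcp_rot: [180.0, 0.0, 90.1]
ft_force: [-25.1, 7.5, 51.0]
finger_gap: 0.2
grip_force: 25.7
```

apply_moves(
  deltas=[
    [0,0,-0.6,0,0,0,0],
    [0,0,-0.6,0,0,0,0],
    [-0.15,0.87,0,0,0,0,0],
    [-0.15,0.87,0,0,0,0,0],
    [-0.15,0.87,0,0,0,0,0],
    [-0.15,0.87,0,0,0,0,0],
    [-0.15,0.87,0,0,0,0,0],
    [-0.05,0.87,0,0,0,0,0],
  ],
)

```text
time: 19.05
tool_pos: [628.5, -115.1, 104.8]
tcp_rot: [-180.0, 0.0, 90.1]
ft_force: [0.1, 0.1, 0.8]
finger_gap: -0.1
grip_force: 0.0
```

apply_moves(
  deltas=[
    [0,0,0.2,0,0,0,0],
    [0,0,0.2,0,0,0,0],
    [0,0,0.2,0,0,0,0],
    [0,0,0.2,0,0,0,0],
    [0,0,0.1,0,0,0,0],
    [0,0,0,0,0,0,0],
  ],
)

```text
time: 19.8
tool_pos: [627.3, -114.7, 77.8]
tcp_rot: [-180.0, -0.0, 90.1]
ft_force: [-0.7, -0.1, 0.6]
finger_gap: 0.3
grip_force: 0.4
```

apply_moves(
  deltas=[
    [0,0,0.1,0,0,0,0],
    [0,0,0.05,0,0,0,0],
    [0,0,0,0,0,0,0],
  ],
)

```text
time: 20.18
tool_pos: [627.5, -114.8, 75.4]
tcp_rot: [-180.0, 0.0, 90.1]
ft_force: [-9.7, 2.3, 16.8]
finger_gap: 0.1
grip_force: 8.4
```

apply_moves(
  deltas=[
    [0,0,0.08,0,0,0,0],
    [0,0,0.08,0,0,0,0],
    [0,0,0,0,0,0,0],
    [0,0,0,0,0,0,0],
  ],
)

```text
time: 20.68
tool_pos: [627.8, -114.8, 74.1]
tcp_rot: [180.0, 0.0, 90.1]
ft_force: [-23.5, 6.8, 40.8]
finger_gap: -0.0
grip_force: 20.6
```

apply_moves(
  deltas=[
    [0,0,-0.6,0,0,0,0],
    [0,0,-0.6,0,0,0,0],
    [-0.93,0.15,0,0,0,0,0],
    [-0.93,0.15,0,0,0,0,0],
    [-0.93,0.15,0,0,0,0,0],
    [-0.93,0.15,0,0,0,0,0],
    [-0.93,0.15,0,0,0,0,0],
    [-0.93,0.15,0,0,0,0,0],
  ],
)

```text
time: 21.68
tool_pos: [655.2, -283.0, 104.6]
tcp_rot: [180.0, -0.0, 90.1]
ft_force: [0.5, 0.1, -0.3]
finger_gap: 0.1
grip_force: 0.0
```

```bash
python3 tubs.py t2_; python3 -c "
from h import *
a=cv2.imread('pics/t2_scene.png')[150:300,80:280];b=cv2.imread('pics/t2_side.png')[220:380,220:420]
cv2.imwrite('pics/m5.png',np.hstack([cv2.resize(a,(400,300)),cv2.resize(b,(400,300))]))
plan(654.5,-282,100,90)"
```

```text
scene
   (array([ 653.8, -281.4,   45.6]), 2.7)
   (array([ 633.4, -113.7,   45.5]), 1.2)
   (array([475.7, -91.3,  45.6]), 0.8)
   (array([ 467. , -301.4,   42.8]), 2.1)
side
   (array([ 472.5, -297.7,   46.5]), 2.4)
   (array([ 758.7, -326.3,   37. ]), 3.4)
   (array([ 646.8, -274.7,   41.5]), 4.6)
   (array([693.9,  99.9,  46.6]), 8.7)
t 21.8 pos [ 654.9 -285.1  104.7] rot [1.8e+02 1.0e-01 9.0e+01] F [-0.1 -0.5 -0.4] gap 0.1 q [-28.  30.  72.  -0.  77. -28.]
 shift [ 0.1  -0.01  0.16]  turn -0.01
```

View pics/m5.png

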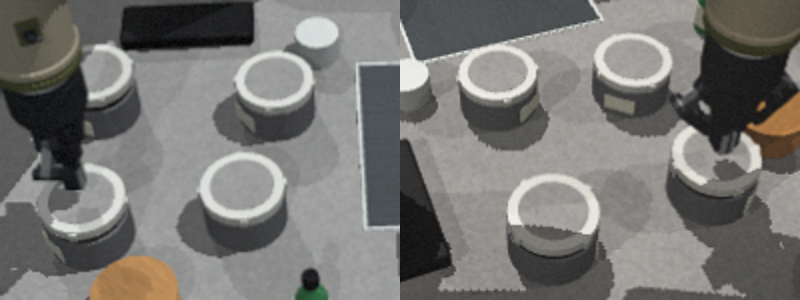

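apply_moves(
  deltas=[
    [0,0,0.2,0,0,0,0],
    [0,0,0.2,0,0,0,0],
    [0,0,0.2,0,0,0,0],
    [0,0,0.2,0,0,0,0],
    [0,0,0.15,0,0,0,0],
    [0,0,0.1,0,0,0,0],
    [0,0,0,0,0,0,0],
  ],
)

```text
time: 22.65
tool_pos: [655.2, -281.1, 75.3]
tcp_rot: [-180.0, -0.0, 90.2]
ft_force: [-8.7, 6.3, 15.5]
finger_gap: 0.2
grip_force: 8.0
```

apply_moves(
  deltas=[
    [0,0,0.1,0,0,0,0],
    [0,0,0.06,0,0,0,0],
    [0,0,0,0,0,0,0],
    [0,0,0,0,0,0,0],
  ],
)

```text
time: 23.15
tool_pos: [655.4, -281.2, 74.4]
tcp_rot: [180.0, -0.0, 90.2]
ft_force: [-21.4, 11.7, 38.6]
finger_gap: -0.0
grip_force: 19.2
```

apply_moves(
  deltas=[
    [0,0,-0.6,0,0,0,0],
    [0,0,-0.6,0,0,0,0],
    [-0.1,-0.88,0,0,0,0,0],
    [-0.1,-0.88,0,0,0,0,0],
    [-0.1,-0.88,0,0,0,0,0],
    [-0.1,-0.88,0,0,0,0,0],
    [-0.1,-0.88,0,0,0,0,0],
    [-0.1,-0.88,0,0,0,0,0],
  ],
)

```text
time: 24.15
tool_pos: [496.0, -300.5, 104.5]
tcp_rot: [180.0, 0.0, 90.1]
ft_force: [-0.4, -0.4, -0.3]
finger_gap: 0.0
grip_force: 0.0
```

apply_moves(
  deltas=[
    [0,-0.88,0,0,0,0,0],
    [0,0,0,0,0,0,0],
  ],
)

```text
time: 24.4
tool_pos: [469.1, -300.5, 104.3]
tcp_rot: [-180.0, -0.0, 90.0]
ft_force: [0.2, -0.3, 0.4]
finger_gap: 0.0
grip_force: 0.0
```

apply_moves(
  deltas=[
    [0,0,0.2,0,0,0,0],
    [0,0,0.2,0,0,0,0],
    [0,0,0.2,0,0,0,0],
    [0,0,0.2,0,0,0,0],
    [0,0,0.15,0,0,0,0],
    [0,0,0.1,0,0,0,0],
    [0,0,0.08,0,0,0,0],
    [0,0,0,0,0,0,0],
  ],
)

```text
time: 25.4
tool_pos: [471.0, -300.3, 74.2]
tcp_rot: [180.0, -0.0, 90.2]
ft_force: [-15.5, 11.7, 38.2]
finger_gap: 0.1
grip_force: 18.7
```

apply_moves(
  deltas=[
    [0,0,0.05,0,0,0,0],
    [0,0,0.05,0,0,0,0],
    [0,0,0,0,0,0,0],
    [0,0,0,0,0,0,0],
  ],
)

```text
time: 25.9
tool_pos: [471.2, -300.5, 73.5]
tcp_rot: [180.0, 0.0, 90.2]
ft_force: [-23.6, 18.4, 56.8]
finger_gap: -0.2
grip_force: 28.5
```

apply_moves(
  deltas=[
    [0,0,-0.7,0,0,0,0],
    [0,0,-0.7,0,0,0,0],
    [0.9,0,-0.2,0,0,0,0.7],
    [0.9,0,0,0,0,0,0.7],
    [0.9,0,0,0,0,0,0.7],
    [0.9,0,0,0,0,0,0.7],
    [0.9,0,0,0,0,0,0.7],
    [0,0,0,0,0,0,0.7],
  ],
)

```text
time: 26.9
tool_pos: [470.0, -163.9, 114.9]
tcp_rot: [-180.0, -0.0, 90.3]
ft_force: [0.7, 0.9, -0.1]
finger_gap: 59.5
grip_force: 0.0
```

```bash
python3 tubs.py t3_; python3 -c "
from h import *
a=cv2.imread('pics/t3_scene.png')[150:300,80:280];b=cv2.imread('pics/t3_side.png')[220:380,220:420]
cv2.imwrite('pics/m6.png',np.hstack([cv2.resize(a,(400,300)),cv2.resize(b,(400,300))]))
plan(469,-165,22,90)"
```

```text
scene
   (array([ 660.6, -279. ,   45.7]), 1.1)
   (array([ 633.3, -113.6,   45.4]), 1.1)
   (array([475.8, -90.9,  45.3]), 0.7)
side
   (array([ 651.3, -287.3,   45.4]), 1.4)
   (array([ 469.6, -101.3,   41.6]), 3.7)
   (array([ 624.7, -121.8,   45.2]), 1.1)
t 27.0 pos [ 470.2 -165.6  115.2] rot [-180.     0.    90.2] F [ 0.4 -1.  -0.3] gap 59.6 q [-25.  -2. 109.  -0.  73. -25.]
 shift [ 0.02 -0.04  3.11]  turn 0.04
```

View pics/m6.png

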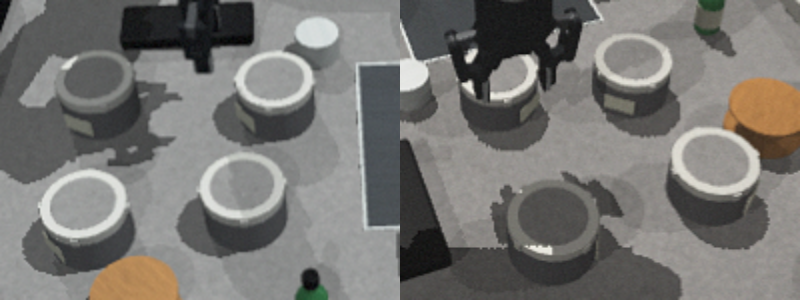

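apply_moves(
  deltas=[
    [0,0,0.6,0,0,0,0.7],
    [0,0,0.6,0,0,0,0.7],
    [0,0,0.6,0,0,0,0.7],
    [0,0,0.6,0,0,0,0.7],
    [0,0,0.6,0,0,0,0.7],
    [0.2,0,0.1,0,0,0,0.7],
    [0.3,0,0,0,0,0,0.7],
    [0.3,0,0,0,0,0,0.7],
  ],
)

```text
time: 28.0
tool_pos: [470.7, -140.9, 23.2]
tcp_rot: [179.9, 0.0, 90.1]
ft_force: [0.3, -0.4, 0.2]
finger_gap: 59.7
grip_force: 0.0
```

apply_moves(
  deltas=[
    [0.4,-0.03,0,0,0,0,0.7],
    [0.4,-0.03,0,0,0,0,0.7],
    [0.4,-0.03,0,0,0,0,0.7],
    [0.4,-0.03,0,0,0,0,0.7],
    [0.4,-0.03,0,0,0,0,0.7],
    [0.4,-0.03,0,0,0,0,0.7],
    [0.4,-0.03,0,0,0,0,0.7],
    [0.4,-0.03,0,0,0,0,0.7],
  ],
)

```text
time: 29.0
tool_pos: [463.3, -45.1, 23.2]
tcp_rot: [179.9, 0.1, 90.1]
ft_force: [1.3, -5.4, 4.4]
finger_gap: 60.1
grip_force: 1.2
```

```bash
python3 -c "
from h import *
plan(447,146,22,90)
a=snap('scene','s7',(80,100,420,300));b=snap('wrist','w7')
cv2.imwrite('pics/m7.png',np.hstack([cv2.resize(a,(450,300)),cv2.resize(b,(350,300))]))"
```

```text
t 29.0 pos [463.3 -45.1  23.2] rot [1.799e+02 1.000e-01 9.010e+01] F [ 1.3 -5.4  4.4] gap 60.1 q [-12.   0. 118.  -0.  62. -12.]
 shift [ 6.37 -0.53  0.03]  turn 0.03
```

View pics/m7.png

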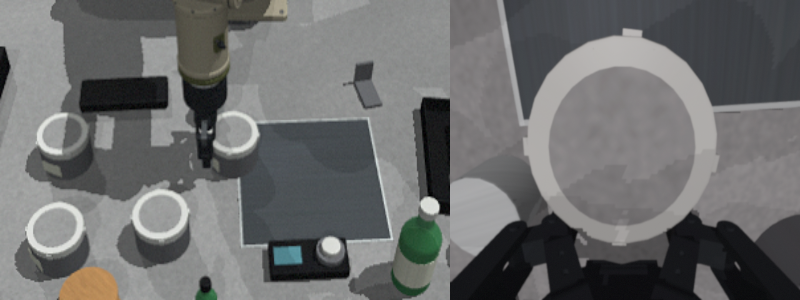

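apply_moves(
  deltas=[
    [0.4,-0.035,0,0,0,0,0.7],
    [0.4,-0.035,0,0,0,0,0.7],
    [0.4,-0.035,0,0,0,0,0.7],
    [0.4,-0.035,0,0,0,0,0.7],
    [0.4,-0.035,0,0,0,0,0.7],
    [0.4,-0.035,0,0,0,0,0.7],
    [0.4,-0.035,0,0,0,0,0.7],
    [0.4,-0.035,0,0,0,0,0.7],
  ],
)

```text
time: 30.1
tool_pos: [453.9, 51.3, 22.4]
tcp_rot: [-180.0, 0.0, 90.1]
ft_force: [0.2, -4.8, 2.1]
finger_gap: 59.9
grip_force: 0.0
```

apply_moves(
  deltas=[
    [0.4,-0.035,0,0,0,0,0.7],
    [0.4,-0.035,0,0,0,0,0.7],
    [0.4,-0.035,0,0,0,0,0.7],
    [0.4,-0.035,0,0,0,0,0.7],
    [0.4,-0.035,0,0,0,0,0.7],
    [0.4,-0.035,0,0,0,0,0.7],
    [0.3,0,0,0,0,0,0.7],
    [0.2,0,0,0,0,0,0.7],
  ],
)

```text
time: 31.1
tool_pos: [447.4, 138.1, 22.3]
tcp_rot: [-180.0, 0.0, 90.1]
ft_force: [-0.4, -4.9, 1.2]
finger_gap: 59.8
grip_force: 0.0
```

```bash
sed -i 's/z=68/z=62/' tubs.py; python3 tubs.py t4_; python3 -c "
from h import *
plan(627,-185,22,90)"
```

```text
scene
   (array([ 656.1, -281.1,   45.9]), 1.2)
   (array([ 628.9, -114.2,   46. ]), 1.4)
   (array([ 471.5, -303.9,   46.2]), 1.1)
   (array([448. , 184.2,  45.1]), 2.0)
side
   (array([ 470.1, -305. ,   46.1]), 1.4)
   (array([ 654.1, -283.5,   46.1]), 1.2)
   (array([ 626.8, -116.3,   45.7]), 1.0)
t 31.2 pos [447.4 138.3  22.3] rot [-180.    -0.    90.1] F [0.  0.4 0.7] gap 59.3 q [ 11.   1. 117.   0.  62.  11.]
 shift [-10.79   5.96   0.  ]  turn 0.03
```

apply_moves(
  deltas=[
    [0.25,0,0,0,0,0,0.7],
    [0,0,0,0,0,0,0.7],
    [-0.6,0,0,0,0,0,0.7],
    [-0.8,0,-0.2,0,0,0,0.7],
    [-0.2,0,-0.9,0,0,0,0.7],
    [-0.2,0,-0.9,0,0,0,0.7],
    [-0.2,0,-0.9,0,0,0,0.7],
    [-0.8,0.5,-0.1,0,0,0,0.7],
  ],
)

```text
time: 32.2
tool_pos: [464.0, 61.7, 114.8]
tcp_rot: [179.8, -0.1, 90.2]
ft_force: [0.6, -0.9, 0.4]
finger_gap: 59.9
grip_force: 0.0
```

apply_moves(
  deltas=[
    [-1,0.7,0,0,0,0,0.7],
    [-1,0.7,0,0,0,0,0.7],
    [-1,0.7,0,0,0,0,0.7],
    [-1,0.7,0,0,0,0,0.7],
    [-1,0.7,0,0,0,0,0.7],
    [-1,0.7,0,0,0,0,0.7],
    [-1,0.7,0,0,0,0,0.7],
    [-1,0.6,0,0,0,0,0.7],
  ],
)

```text
time: 33.2
tool_pos: [628.9, -179.4, 112.0]
tcp_rot: [180.0, -0.0, 90.1]
ft_force: [0.4, 0.1, 0.1]
finger_gap: 59.4
grip_force: 0.0
```

```bash
python3 tubs.py t5_; python3 -c "
from h import *
plan(628,-186,22,90)"
```

```text
scene
   (array([799.3, 219.5,  49.5]), 3.6)
   (array([ 628.8, -114.2,   46. ]), 1.4)
   (array([400.4,  98.7,  47.9]), 0.0)
side
   (array([ 470.9, -297.8,   39.2]), 5.5)
   (array([ 629.5, -117.8,   42.6]), 3.9)
   (array([ 621.7, -116.5,   42. ]), 1.5)
   (array([445.7, 188.3,  46. ]), 2.1)
   (array([684.3, 159.9,  51.7]), 6.6)
t 33.3 pos [ 629.2 -181.4  112.1] rot [179.9   0.   90. ] F [-1.5  0.2 -0.2] gap 59.3 q [-21.  21.  84.  -0.  75. -21.]
 shift [-0.15 -0.04  3.  ]  turn -0.01
```

apply_moves(
  deltas=[
    [-0.15,0,0.6,0,0,0,0.7],
    [0,0,0.6,0,0,0,0.7],
    [0,0,0.6,0,0,0,0.7],
    [0,0,0.6,0,0,0,0.7],
    [0,0,0.6,0,0,0,0.7],
    [0.3,0,0,0,0,0,0.7],
    [0.3,0,0,0,0,0,0.7],
    [0.3,0,0,0,0,0,0.7],
  ],
)

```text
time: 34.3
tool_pos: [629.0, -155.9, 23.7]
tcp_rot: [179.9, 0.1, 90.1]
ft_force: [0.1, -2.5, -1.3]
finger_gap: 59.7
grip_force: 0.4
```

apply_moves(
  deltas=[
    [0.4,-0.1,0,0,0,0,0.7],
    [0.4,-0.14,0,0,0,0,0.7],
    [0.4,-0.14,0,0,0,0,0.7],
    [0.4,-0.14,0,0,0,0,0.7],
    [0.4,-0.14,0,0,0,0,0.7],
    [0.4,-0.14,0,0,0,0,0.7],
    [0.4,-0.14,0,0,0,0,0.7],
    [0.4,-0.14,0,0,0,0,0.7],
  ],
)

```text
time: 35.3
tool_pos: [596.1, -60.0, 23.5]
tcp_rot: [179.9, 0.1, 90.1]
ft_force: [2.3, -5.3, 3.4]
finger_gap: 60.0
grip_force: 1.6
```

```bash
python3 tubs.py t6_; python3 -c "
from h import *
plan(556,149,22,90)"
```

```text
scene
   (array([ 657. , -281.3,   45.1]), 1.2)
   (array([ 471.7, -306.5,   43.9]), 1.1)
side
   (array([ 469.5, -306.5,   44.8]), 2.0)
   (array([ 655.7, -284.6,   45.4]), 1.3)
   (array([447.5, 188. ,  46.6]), 6.9)
   (array([572. , 151.8,  47.5]), 5.0)
t 35.4 pos [595.3 -58.7  22.8] rot [180.   -0.   90.2] F [ 1.2 -1.4  0.1] gap 59.6 q [-11.  19.  96.   0.  65. -11.]
 shift [ 6.93 -1.29  0.03]  turn 0.04
```

apply_moves(
  deltas=[
    [0.4,-0.12,0,0,0,0,0.7],
    [0.4,-0.12,0,0,0,0,0.7],
    [0.4,-0.12,0,0,0,0,0.7],
    [0.4,-0.12,0,0,0,0,0.7],
    [0.4,-0.12,0,0,0,0,0.7],
    [0.4,-0.1,0,0,0,0,0.7],
    [0.4,-0.1,0,0,0,0,0.7],
    [0.4,-0.1,0,0,0,0,0.7],
  ],
)

```text
time: 36.4
tool_pos: [568.0, 36.6, 22.3]
tcp_rot: [-180.0, -0.0, 90.1]
ft_force: [0.8, -2.9, 0.5]
finger_gap: 60.2
grip_force: 0.0
```

apply_moves(
  deltas=[
    [0.4,-0.05,0,0,0,0,0.7],
    [0.4,-0.05,0,0,0,0,0.7],
    [0.4,-0.05,0,0,0,0,0.7],
    [0.4,-0.05,0,0,0,0,0.7],
    [0.4,-0.05,0,0,0,0,0.7],
    [0.4,0,0,0,0,0,0.7],
    [0.4,0,0,0,0,0,0.7],
    [0.3,0,0,0,0,0,0.7],
  ],
)

```text
time: 37.4
tool_pos: [560.6, 129.6, 22.3]
tcp_rot: [-180.0, 0.0, 90.1]
ft_force: [0.4, -3.3, 0.7]
finger_gap: 60.2
grip_force: 0.0
```

```bash
python3 tubs.py t7_; python3 -c "
from h import *
plan(556,149,22,90)
a=snap('scene','s8',(80,100,420,300));b=snap('wrist','w8')
cv2.imwrite('pics/m8.png',np.hstack([cv2.resize(a,(450,300)),cv2.resize(b,(350,300))]))"
```

```text
scene
   (array([ 655.9, -281.1,   45.9]), 0.9)
   (array([562. , 175.7,  44.5]), 2.2)
   (array([ 471.5, -303.9,   46.1]), 1.0)
side
   (array([ 470.1, -304.9,   46.1]), 1.4)
   (array([ 654.3, -283.8,   46.5]), 1.1)
   (array([446.6, 188.8,  45.9]), 3.2)
t 37.5 pos [560.6 130.1  22.4] rot [-180.    -0.    90.2] F [0.2 0.6 0.2] gap 59.7 q [  8.  16. 100.   0.  64.   8.]
 shift [ 0.63 -0.15  0.01]  turn 0.04
```

View pics/m8.png

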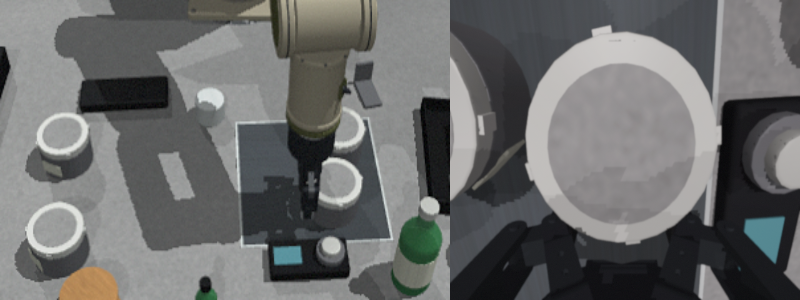

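apply_moves(
  deltas=[
    [0.35,0,0,0,0,0,0.7],
    [0.35,0,0,0,0,0,0.7],
    [0,0,0,0,0,0,0.7],
    [-0.6,0,0,0,0,0,0.7],
    [-0.8,0,-0.2,0,0,0,0.7],
    [-0.4,0,-0.9,0,0,0,0.7],
    [-0.4,0,-0.9,0,0,0,0.7],
    [-0.4,0,-0.9,0,0,0,0.7],
  ],
)

```text
time: 38.6
tool_pos: [560.5, 70.0, 110.1]
tcp_rot: [-180.0, 0.0, 90.1]
ft_force: [-0.0, 0.8, -0.2]
finger_gap: 60.0
grip_force: 0.0
```

```bash
python3 -c "
from h import *
S=cam('scene')
for p in((75,333),(121,190),(98,270)):
  print(at(S,p[0]/1.4,p[1]/1.4,0),at(S,p[0]/1.4,p[1]/1.4,60))
plan(470,-376,112,90)"
```

```text
[ 574.4 -467.     0. ] [ 621.5 -436.6   60. ]
[ 215.6 -474.6    0. ] [ 284.3 -443.7   60. ]
[ 431.3 -464.9    0. ] [ 487.  -434.6   60. ]
t 38.6 pos [560.5  70.  110.1] rot [-180.     0.    90.1] F [-0.   0.8 -0.2] gap 60.0 q [ 2.  8. 99. -0. 73.  2.]
 shift [-14.86  -3.04  -0.06]  turn 0.02
```

apply_moves(
  deltas=[
    [-0.91,-0.19,0,0,0,0,0.7],
    [-0.91,-0.19,0,0,0,0,0.7],
    [-0.91,-0.19,0,0,0,0,0.7],
    [-0.91,-0.19,0,0,0,0,0.7],
    [-0.91,-0.19,0,0,0,0,0.7],
    [-0.91,-0.19,0,0,0,0,0.7],
    [-0.91,-0.19,0,0,0,0,0.7],
    [-0.91,-0.19,0,0,0,0,0.7],
  ],
)

```text
time: 39.6
tool_pos: [514.8, -148.6, 109.4]
tcp_rot: [180.0, 0.0, 90.1]
ft_force: [-0.1, 0.1, 0.1]
finger_gap: 59.7
grip_force: 0.0
```

apply_moves(
  deltas=[
    [-0.91,-0.19,0,0,0,0,0.7],
    [-0.91,-0.19,0,0,0,0,0.7],
    [-0.91,-0.19,0,0,0,0,0.7],
    [-0.91,-0.19,0,0,0,0,0.7],
    [-0.91,-0.19,0,0,0,0,0.7],
    [-0.91,-0.19,0,0,0,0,0.7],
    [-0.91,-0.19,0,0,0,0,0.7],
    [-0.91,-0.19,0,0,0,0,0.7],
  ],
)

```text
time: 40.6
tool_pos: [469.1, -366.9, 109.3]
tcp_rot: [-180.0, -0.0, 90.1]
ft_force: [0.3, -0.4, -0.4]
finger_gap: 60.1
grip_force: 0.0
```

```bash
python3 tubs.py t8_; python3 -c "
from h import *
plan(471,-370,22,90)"
```

```text
scene
   (array([ 656.4, -281.1,   45.4]), 1.0)
   (array([561.6, 196.1,  45.2]), 1.0)
   (array([ 471.1, -303.1,   45.3]), 0.8)
side
   (array([ 654.3, -283.1,   45.7]), 1.4)
t 40.7 pos [ 468.8 -368.5  109.5] rot [1.80e+02 1.00e-01 8.99e+01] F [-0.2 -0.2  0.2] gap 60.0 q [-43.  13.  94.  -0.  73. -43.]
 shift [-0.05  0.07  2.92]  turn -0.01
```

apply_moves(
  deltas=[
    [-0.05,0.07,0.6,0,0,0,0.7],
    [0,0,0.6,0,0,0,0.7],
    [0,0,0.6,0,0,0,0.7],
    [0,0,0.6,0,0,0,0.7],
    [0,0,0.5,0,0,0,0.7],
    [0.2,0,0,0,0,0,0.7],
    [0.3,0,0,0,0,0,0.7],
    [0.3,0,0,0,0,0,0.7],
  ],
)

```text
time: 41.7
tool_pos: [473.0, -342.8, 23.4]
tcp_rot: [179.9, 0.1, 90.1]
ft_force: [-1.0, -2.8, 0.1]
finger_gap: 60.0
grip_force: 0.3
```

apply_moves(
  deltas=[
    [0.4,-0.02,0,0,0,0,0.7],
    [0.4,-0.02,0,0,0,0,0.7],
    [0.4,-0.02,0,0,0,0,0.7],
    [0.4,-0.02,0,0,0,0,0.7],
    [0.4,-0.02,0,0,0,0,0.7],
    [0.4,-0.02,0,0,0,0,0.7],
    [0.4,-0.02,0,0,0,0,0.7],
    [0.4,-0.02,0,0,0,0,0.7],
  ],
)

```text
time: 42.7
tool_pos: [468.2, -246.7, 23.3]
tcp_rot: [179.9, 0.1, 90.1]
ft_force: [0.0, -4.4, 5.4]
finger_gap: 59.8
grip_force: 1.3
```

apply_moves(
  deltas=[
    [0.4,-0.02,0,0,0,0,0.7],
    [0.4,-0.02,0,0,0,0,0.7],
    [0.4,-0.02,0,0,0,0,0.7],
    [0.4,-0.02,0,0,0,0,0.7],
    [0.4,-0.02,0,0,0,0,0.7],
    [0.4,-0.02,0,0,0,0,0.7],
    [0.4,-0.02,0,0,0,0,0.7],
    [0.4,-0.02,0,0,0,0,0.7],
  ],
)

```text
time: 43.7
tool_pos: [463.1, -150.7, 23.3]
tcp_rot: [179.9, 0.1, 90.1]
ft_force: [0.1, -5.7, 4.9]
finger_gap: 59.5
grip_force: 1.4
```

```bash
python3 tubs.py t9_; python3 -c "
from h import *
plan(453,35,22,90)"
```

```text
scene
   (array([ 656. , -281.1,   45.8]), 1.0)
   (array([561.8, 196.1,  45.3]), 0.9)
   (array([ 463.6, -105. ,   44.8]), 1.7)
side
   (array([ 654.3, -283.2,   46.1]), 1.3)
t 43.8 pos [ 462.5 -149.5   22.6] rot [180.   -0.   90.2] F [ 1.9 -1.4 -1. ] gap 59.8 q [-24.   4. 114.   0.  62. -24.]
 shift [ 6.15 -0.3   0.02]  turn 0.04
```

apply_moves(
  deltas=[
    [0.4,-0.02,0,0,0,0,0.7],
    [0.4,-0.02,0,0,0,0,0.7],
    [0.4,-0.02,0,0,0,0,0.7],
    [0.4,-0.02,0,0,0,0,0.7],
    [0.4,-0.02,0,0,0,0,0.7],
    [0.4,-0.02,0,0,0,0,0.7],
    [0.4,-0.02,0,0,0,0,0.7],
    [0.4,-0.02,0,0,0,0,0.7],
  ],
)

```text
time: 44.8
tool_pos: [457.4, -53.9, 22.3]
tcp_rot: [-180.0, -0.0, 90.1]
ft_force: [-0.0, -4.5, 0.6]
finger_gap: 59.7
grip_force: 0.0
```

apply_moves(
  deltas=[
    [0.4,-0.02,0,0,0,0,0.7],
    [0.4,-0.02,0,0,0,0,0.7],
    [0.4,-0.02,0,0,0,0,0.7],
    [0.4,-0.02,0,0,0,0,0.7],
    [0.4,-0.02,0,0,0,0,0.7],
    [0.4,-0.02,0,0,0,0,0.7],
    [0.3,0,0,0,0,0,0.7],
    [0.2,0,0,0,0,0,0.7],
  ],
)

```text
time: 45.8
tool_pos: [453.7, 32.8, 22.3]
tcp_rot: [-180.0, 0.0, 90.1]
ft_force: [-0.2, -4.0, -0.4]
finger_gap: 59.9
grip_force: 0.0
```

apply_moves(
  deltas=[
    [0,0,0,0,0,0,0.7],
    [-0.6,0,0,0,0,0,0.7],
    [-0.8,0,-0.2,0,0,0,0.7],
    [-0.4,0,-0.9,0,0,0,0.7],
    [-0.4,0,-0.9,0,0,0,0.7],
    [-0.4,0,-0.9,0,0,0,0.7],
  ],
)

```text
time: 46.55
tool_pos: [453.6, -46.0, 110.0]
tcp_rot: [-180.0, -0.0, 90.1]
ft_force: [0.4, -0.5, 0.4]
finger_gap: 59.8
grip_force: 0.0
```

```bash
python3 tubs.py ta_; python3 -c "
from h import *
plan(665,-345,110,90)"
```

```text
scene
   (array([ 655.9, -281.1,   45.8]), 1.0)
   (array([561.8, 196.1,  45.2]), 0.9)
side
   (array([ 654.2, -283.4,   45.9]), 1.3)
   (array([369.6, -58.8,  36.3]), 37.5)
   (array([442.8, 189.2,  43.1]), 4.2)
   (array([565.3, 192.4,  41.9]), 2.5)
t 46.6 pos [456.1 -47.  112.6] rot [1.797e+02 1.000e-01 9.000e+01] F [1.  0.8 0.5] gap 59.7 q [-12.  -9. 116.   0.  73. -12.]
 shift [-9.94  6.95  0.14]  turn 0.01
```

apply_moves(
  deltas=[
    [-0.84,0.56,0,0,0,0,0.7],
    [-0.84,0.56,0,0,0,0,0.7],
    [-0.84,0.56,0,0,0,0,0.7],
    [-0.84,0.56,0,0,0,0,0.7],
    [-0.84,0.56,0,0,0,0,0.7],
    [-0.84,0.56,0,0,0,0,0.7],
  ],
)

```text
time: 47.4
tool_pos: [555.0, -196.9, 107.9]
tcp_rot: [-179.9, -0.1, 90.1]
ft_force: [0.0, 0.1, 0.5]
finger_gap: 60.1
grip_force: 0.0
```

apply_moves(
  deltas=[
    [-0.84,0.56,0,0,0,0,0.7],
    [-0.84,0.56,0,0,0,0,0.7],
    [-0.84,0.56,0,0,0,0,0.7],
    [-0.84,0.56,0,0,0,0,0.7],
    [-0.84,0.56,0,0,0,0,0.7],
    [-0.84,0.56,0,0,0,0,0.7],
    [0,0,0,0,0,0,0.7],
  ],
)

```text
time: 48.28
tool_pos: [656.0, -348.7, 107.1]
tcp_rot: [-179.9, -0.1, 90.0]
ft_force: [0.9, 0.7, 0.7]
finger_gap: 59.9
grip_force: 0.0
```

```bash
python3 tubs.py tb_; python3 -c "
from h import *
plan(655,-348,22,90)"
```

```text
scene
   (array([ 655.9, -280.9,   45.5]), 1.0)
   (array([561.6, 196.2,  45. ]), 1.0)
side
   (array([ 650. , -279.9,   45. ]), 2.4)
   (array([559.6, -92.9,  48.5]), 4.3)
   (array([452.3,  74.9,  45.4]), 1.0)
   (array([446. , 188.2,  45.7]), 2.2)
   (array([563.9, 189. ,  50.6]), 11.3)
t 48.4 pos [ 655.5 -347.   107.6] rot [-1.799e+02 -1.000e-01  9.010e+01] F [ 0.5  0.2 -0.5] gap 59.8 q [-32.  34.  66.   0.  79. -32.]
 shift [-0.04 -0.01  2.85]  turn 0.02
```

apply_moves(
  deltas=[
    [0,0,0.6,0,0,0,0.7],
    [0,0,0.6,0,0,0,0.7],
    [0,0,0.6,0,0,0,0.7],
    [0,0,0.6,0,0,0,0.7],
    [0,0,0.45,0,0,0,0.7],
    [0.2,0,0,0,0,0,0.7],
    [0.3,0,0,0,0,0,0.7],
    [0.3,0,0,0,0,0,0.7],
  ],
)

```text
time: 49.38
tool_pos: [656.8, -323.6, 25.2]
tcp_rot: [179.9, 0.1, 90.1]
ft_force: [0.4, -2.1, -0.3]
finger_gap: 59.7
grip_force: 1.1
```

apply_moves(
  deltas=[
    [0.4,-0.12,0,0,0,0,0.7],
    [0.4,-0.12,0,0,0,0,0.7],
    [0.4,-0.12,0,0,0,0,0.7],
    [0.4,-0.12,0,0,0,0,0.7],
    [0.4,-0.12,0,0,0,0,0.7],
    [0.4,-0.12,0,0,0,0,0.7],
    [0.4,-0.12,0,0,0,0,0.7],
    [0.4,-0.12,0,0,0,0,0.7],
  ],
)

```text
time: 50.38
tool_pos: [627.5, -227.7, 25.0]
tcp_rot: [179.9, 0.1, 90.1]
ft_force: [1.7, -5.0, 3.6]
finger_gap: 59.5
grip_force: 2.5
```

apply_moves(
  deltas=[
    [0.4,-0.12,0,0,0,0,0.7],
    [0.4,-0.12,0,0,0,0,0.7],
    [0.4,-0.12,0,0,0,0,0.7],
    [0.4,-0.12,0,0,0,0,0.7],
    [0.4,-0.12,0,0,0,0,0.7],
    [0.4,-0.12,0,0,0,0,0.7],
    [0.4,-0.12,0,0,0,0,0.7],
    [0.4,-0.12,0,0,0,0,0.7],
  ],
)

```text
time: 51.38
tool_pos: [598.5, -131.8, 25.0]
tcp_rot: [179.9, 0.1, 90.1]
ft_force: [1.8, -6.3, 3.9]
finger_gap: 60.0
grip_force: 2.6
```

```bash
python3 tubs.py tc_; python3 -c "
from h import *
plan(563,38,22,90)"
```

```text
scene
   (array([598.7, -86.4,  45.1]), 1.0)
   (array([561.7, 196.1,  45.3]), 0.9)
side
   (array([452.3,  75.2,  45.1]), 1.1)
t 51.5 pos [ 597.8 -130.4   24.3] rot [180.   -0.   90.2] F [ 1.  -0.2  0.7] gap 59.7 q [-17.  21.  94.   0.  65. -17.]
 shift [ 5.62 -1.14  0.08]  turn 0.04
```

apply_moves(
  deltas=[
    [0.4,-0.11,0,0,0,0,0.7],
    [0.4,-0.11,0,0,0,0,0.7],
    [0.4,-0.11,0,0,0,0,0.7],
    [0.4,-0.11,0,0,0,0,0.7],
    [0.4,-0.11,0,0,0,0,0.7],
    [0.4,-0.11,0,0,0,0,0.7],
    [0.4,-0.11,0,0,0,0,0.7],
    [0.4,-0.11,0,0,0,0,0.7],
  ],
)

```text
time: 52.48
tool_pos: [571.4, -35.7, 24.1]
tcp_rot: [180.0, 0.0, 90.1]
ft_force: [1.1, -5.7, 3.3]
finger_gap: 60.2
grip_force: 1.9
```

apply_moves(
  deltas=[
    [0.4,-0.05,0,0,0,0,0.7],
    [0.4,-0.05,0,0,0,0,0.7],
    [0.4,-0.05,0,0,0,0,0.7],
    [0.4,-0.05,0,0,0,0,0.7],
    [0.4,-0.05,0,0,0,0,0.7],
    [0.3,0,0,0,0,0,0.7],
    [0.1,0,0,0,0,0,0.7],
    [0,0,0,0,0,0,0.7],
  ],
)

```text
time: 53.48
tool_pos: [563.4, 36.4, 23.8]
tcp_rot: [-180.0, -0.0, 90.1]
ft_force: [-0.6, -2.3, 2.3]
finger_gap: 59.5
grip_force: 0.8
```

apply_moves(
  deltas=[
    [-0.6,0,0,0,0,0,0.7],
    [-0.8,0,-0.2,0,0,0,0.7],
    [-0.4,0,-0.9,0,0,0,0.3],
    [-0.4,0,-0.9,0,0,0,0],
    [-0.4,0,-0.9,0,0,0,0],
    [0,0,0,0,0,0,0],
  ],
)

```text
time: 54.22
tool_pos: [565.3, -43.6, 113.0]
tcp_rot: [179.8, 0.0, 90.0]
ft_force: [-0.1, -0.5, -0.0]
finger_gap: 0.0
grip_force: 0.0
```

```bash
python3 tubs.py td_; python3 -c "
from h import *
a=cv2.imread('pics/td_scene.png')[100:300,80:480];b=cv2.imread('pics/td_side.png')[100:300,150:417]
cv2.imwrite('pics/m9.png',np.hstack([cv2.resize(a,(450,300)),cv2.resize(b,(350,300))]))
plan(665.5,164,90,90)"
```

```text
scene
   (array([561.7, 196.1,  45.3]), 0.9)
   (array([564.2,  81. ,  45.1]), 0.5)
side
   (array([369.6, -58.8,  36.3]), 37.5)
   (array([452.3,  75.3,  45. ]), 1.0)
   (array([558.4,  77.9,  43. ]), 0.8)
   (array([446.4, 188.4,  45.3]), 1.7)
   (array([559.1, 193.7,  45.5]), 0.8)
t 54.3 pos [563.4 -42.3 110. ] rot [-179.9   -0.    90.1] F [-0.4 -0.3 -0. ] gap 0.2 q [-10.   8.  99.   0.  73. -10.]
 shift [6.87 3.41 0.67]  turn 0.01
```

View pics/m9.png

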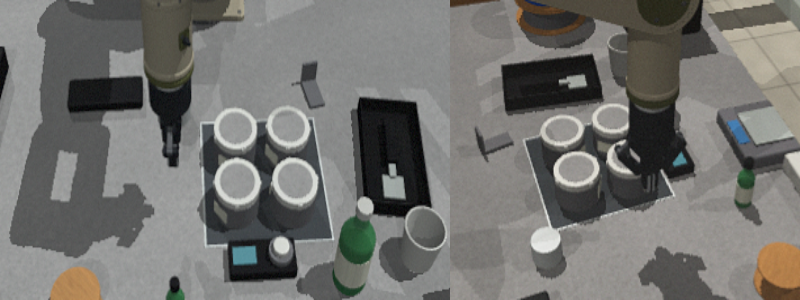

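apply_moves(
  deltas=[
    [0,0,0,0,0,-0.94,0],
    [0,0,0,0,0,-0.94,0],
    [0,0,0,0,0,-0.94,0],
    [0,0,0,0,0,-0.94,0],
    [0,0,0,0,0,-0.94,0],
    [0,0,0,0,0,-0.94,0],
    [0,0,0,0,0,-0.94,0],
  ],
)

```text
time: 55.2
tool_pos: [562.6, -41.4, 108.6]
tcp_rot: [-179.9, -0.1, 120.4]
ft_force: [0.7, 0.1, 0.1]
finger_gap: -0.3
grip_force: 0.0
```

apply_moves(
  deltas=[
    [0,0,0,0,0,-0.94,0],
    [0,0,0,0,0,-0.94,0],
    [0,0,0,0,0,-0.94,0],
    [0,0,0,0,0,-0.94,0],
    [0,0,0,0,0,-0.94,0],
    [0,0,0,0,0,-0.94,0],
    [0,0,0,0,0,-0.94,0],
    [0,0,0,0,0,0,0],
  ],
)

```text
time: 56.2
tool_pos: [562.7, -41.5, 108.9]
tcp_rot: [-179.9, -0.2, 150.4]
ft_force: [-0.7, -0.0, 0.0]
finger_gap: 0.1
grip_force: 0.0
```

apply_moves(
  deltas=[
    [0.05,0.77,0,0,0,0,0],
    [0.05,0.77,0,0,0,0,0],
    [0.05,0.77,0,0,0,0,0],
    [0.05,0.77,0,0,0,0,0],
    [0.05,0.77,0,0,0,0,0],
    [0.05,0.77,0,0,0,0,0],
    [0.05,0.77,0,0,0,0,0],
  ],
)

```text
time: 57.08
tool_pos: [635.2, 105.4, 110.8]
tcp_rot: [-180.0, -0.0, 150.4]
ft_force: [-0.2, -0.6, 0.4]
finger_gap: 0.4
grip_force: 0.0
```

```bash
python3 tubs.py te_; python3 -c "
from h import *
plan(665.5,164,90,150)"
```

```text
scene
   (array([564.8,  80. ,  44.2]), 2.1)
   (array([561.7, 196.9,  45. ]), 1.0)
   (array([448.2,  43.2,  40.1]), 10.2)
side
   (array([452.1,  75.2,  44.8]), 0.8)
   (array([562.7,  78. ,  45.8]), 2.4)
t 57.2 pos [635.5 106.6 110.8] rot [180.    0.  150.5] F [ 0.1 -0.4  0.8] gap 0.3 q [  5.  20.  86.   0.  75. -56.]
 shift [0.07 2.16 0.7 ]  turn 0.12
```

apply_moves(
  deltas=[
    [0.02,0.72,0,0,0,0,0],
    [0.02,0.72,0,0,0,0,0],
    [0.02,0.72,0,0,0,0,0],
    [0,0,0.5,0,0,0,0],
    [0,0,0.5,0,0,0,0],
    [0,0,0.5,0,0,0,0],
    [0,0,0.2,0,0,0,0],
    [0,0,0,0,0,0,0],
  ],
)

```text
time: 58.18
tool_pos: [664.5, 160.6, 59.1]
tcp_rot: [-179.9, -0.1, 150.4]
ft_force: [0.5, 0.7, -0.3]
finger_gap: 0.1
grip_force: 0.0
```

```bash
python3 -c "
from h import *
plan(665.5,164,54,150)
a=snap('scene','sf',(220,120,420,270));b=snap('side','df',(180,120,380,270))
cv2.imwrite('pics/m10.png',np.hstack([cv2.resize(a,(400,300)),cv2.resize(b,(400,300))]))"
```

```text
t 58.2 pos [664.5 160.6  59.1] rot [-1.799e+02 -1.000e-01  1.504e+02] F [ 0.5  0.7 -0.3] gap 0.1 q [  9.  29.  80.  -0.  72. -51.]
 shift [0.03 0.11 0.17]  turn 0.09
```

View pics/m10.png

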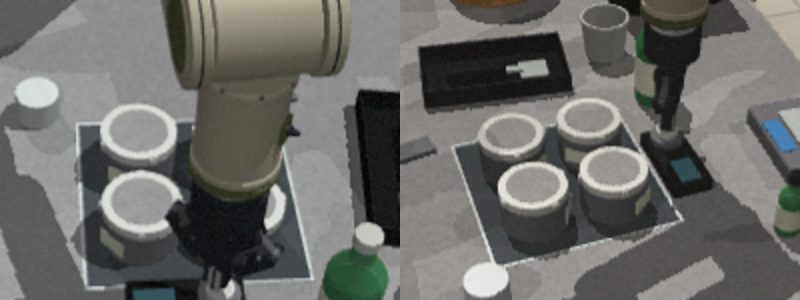

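apply_moves(
  deltas=[
    [0,0.1,0.1,0,0,0,0],
    [0,0,0.1,0,0,0,0],
    [0,0,0.1,0,0,0,0],
    [0,0,0.1,0,0,0,0],
    [0,0,0,0,0,0,0],
  ],
)

```text
time: 58.9
tool_pos: [667.7, 164.2, 51.7]
tcp_rot: [179.9, 0.1, 150.5]
ft_force: [-10.4, -1.6, 23.8]
finger_gap: -0.2
grip_force: 12.0
```

apply_moves(
  deltas=[
    [0,0,0.07,0,0,0,0],
    [0,0,0,0,0,0,0],
  ],
)

```text
time: 59.15
tool_pos: [667.8, 164.3, 51.5]
tcp_rot: [179.9, 0.1, 150.5]
ft_force: [-17.1, -2.6, 34.9]
finger_gap: -0.0
grip_force: 17.9
```

apply_moves(
  deltas=[
    [0,0,-0.1,0,0,0,0],
    [0,0,0,0,0,0,0],
    [0,0,0,0,0,0,0],
  ],
)

```text
time: 59.52
tool_pos: [667.6, 164.2, 51.9]
tcp_rot: [179.9, 0.1, 150.4]
ft_force: [-7.1, 0.3, 17.9]
finger_gap: -0.0
grip_force: 9.1
```

apply_moves(
  deltas=[
    [0,0,-0.07,0,0,0,0],
    [0,0,0,0,0,0,0],
    [0,0,0,0,0,0,0],
  ],
)

```text
time: 59.9
tool_pos: [667.5, 164.1, 52.1]
tcp_rot: [179.9, 0.1, 150.4]
ft_force: [0.5, 0.5, 8.0]
finger_gap: -0.2
grip_force: 3.7
```

apply_moves(
  deltas=[
    [0,0,-0.07,0,0,0,0],
    [0,0,0,0,0,0,0],
    [0,0,0,0,0,0,0],
  ],
)

```text
time: 60.28
tool_pos: [666.9, 163.8, 53.2]
tcp_rot: [180.0, 0.0, 150.4]
ft_force: [2.7, 2.0, 4.4]
finger_gap: -0.2
grip_force: 2.1
```

apply_moves(
  deltas=[
    [0,0,-0.07,0,0,0,0],
    [0,0,0,0,0,0,0],
    [0,0,0,0,0,0,0],
  ],
)

```text
time: 60.65
tool_pos: [666.4, 163.6, 54.9]
tcp_rot: [-180.0, -0.0, 150.4]
ft_force: [2.3, 1.5, 3.6]
finger_gap: 0.3
grip_force: 1.6
```

apply_moves(
  deltas=[
    [0,0,-0.07,0,0,0,0],
    [0,0,0,0,0,0,0],
    [0,0,0,0,0,0,0],
  ],
)

```text
time: 61.02
tool_pos: [666.2, 163.6, 56.8]
tcp_rot: [-180.0, -0.0, 150.4]
ft_force: [1.1, 0.3, 2.1]
finger_gap: 0.6
grip_force: 1.0
```

apply_moves(
  deltas=[
    [0,0,-0.07,0,0,0,0],
    [0,0,0,0,0,0,0],
    [0,0,0,0,0,0,0],
  ],
)

```text
time: 61.4
tool_pos: [666.1, 163.7, 58.9]
tcp_rot: [-180.0, -0.0, 150.4]
ft_force: [0.1, -0.7, 0.8]
finger_gap: 0.4
grip_force: 0.0
```

apply_moves(
  deltas=[
    [0,0,-0.8,0,0,0,0],
    [0,0,-0.8,0,0,0,0],
    [0,0,-1,0,0,0,0],
    [0,0,-1,0,0,0,0],
    [0,-1,-0.5,0,0,0,0],
    [0,-1,0,0,0,0,0],
    [0,-1,0,0,0,0,0],
    [0,-1,0,0,0,0,0],
  ],
)

```text
time: 62.4
tool_pos: [606.6, 58.6, 182.1]
tcp_rot: [-180.0, -0.0, 150.4]
ft_force: [-0.7, 0.1, 0.3]
finger_gap: 0.1
grip_force: 0.0
```

apply_moves(
  deltas=[
    [0,-1,0,0,0,0,0],
    [0,-1,0,0,0,0,0],
    [0,-1,0,0,0,0,0],
    [0,-1,0,0,0,0,0],
    [0,-1,0,0,0,0,0],
    [0,0,0,0,0,0,0],
    [0,0,0,0,0,0,0],
  ],
)

```text
time: 63.28
tool_pos: [533.5, -70.8, 182.3]
tcp_rot: [180.0, -0.0, 150.4]
ft_force: [-0.7, 0.3, -0.6]
finger_gap: -0.2
grip_force: 0.0
```

```bash
python3 tubs.py tf_; python3 -c "
from h import *
a=cv2.imread('pics/tf_scene.png')[90:330,60:480];b=cv2.imread('pics/tf_side.png')[100:380,150:517]
cv2.imwrite('pics/m11.png',np.hstack([cv2.resize(a,(430,300)),cv2.resize(b,(370,300))]))"
```

```text
scene
   (array([561.7, 196.1,  45.3]), 0.9)
   (array([564.2,  81. ,  45.1]), 0.5)
side
   (array([368.6, -55.6,  37.4]), 39.8)
   (array([452.2,  75.3,  44.9]), 0.8)
   (array([559.8,  78.6,  44.1]), 1.3)
   (array([446.3, 187.7,  45. ]), 2.2)
   (array([557.3, 193.5,  44. ]), 1.6)
```

View pics/m11.png

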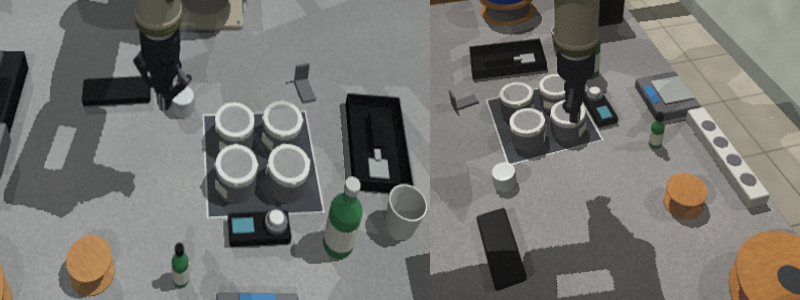

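All four tubs stand inside the plate's border, the scraper lies in the tray, and the other objects look undisturbed.

```bash
python3 -c "
from bench import hand_in
print(hand_in())"
```

```text
the job is handed in; nothing more can be done
None
```

I handed the job in at about 63 s: the scraper is in the tray, all four lids are pressed home, all four tubs stand wholly on the plate, the start button was pressed its full 6 mm last, and the final pictures show the other things undisturbed.

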